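Fit the hose clamp on the barbed pump outlet

ROBOT

A 6-joint arm with a two-finger parallel gripper is mounted at the origin on a cart in front of the work surface, level with it; the furniture and walls round the work are solid. World frame = base frame: x ahead of the robot, y to its left, z up, the work surface at z = 0. Lengths are in mm, angles in rad, forces in N, time in s.
With the tool pointing down it reaches from about 350 to 975 mm from the base axis. Payload 7.1 kg.
Tool frame: the origin (TCP) lies at the very end of the fingers, on their centre line; the grasp point (between the pads) lies 19 mm behind it; z points along the fingers, y is the direction in which the jaws open and shut (so a half turn about z gives the same grasp; the last joint's range is limited). The gripper opens to 88 mm and grips with 3 to 60 N. Pads are 20 mm wide; open, the fingers measure 115 mm over their backs; the gripper's body (75 mm by 178 mm) begins 61 mm behind the grasp point.
Start: joints at [-1.131, 0.423, 1.63, -0, 1.089, -0.019], TCP at [276.809, -560.34, 222.675] pointing down, gripper open.
Joint ranges: [-3, 3], [-0.9, 2.11], [0.09, 2.58], [-1.31, 4.45], [0.11, 2.69], [-2.54, 2.54]. Speed limits (rad/s): [2.39, 2.39, 3.01, 3.14, 3.14, 3.14].

INTERFACE

Orientations are given as a rotation vector (axis times angle).
In Python, from workcell import * gives the robot as it stands.
- The arm moves only by the tool play_rows, never from a script. Its argument "plan" is text: rows parted by semicolons, each of 7 numbers parted by spaces: the finger opening in cm, from 0 to 8.78, then the shift along the tool's x, y, z in cm, then the turn, a rotation vector about the tool's x, y, z in degrees. A call has 1 to 20 rows; each row shifts and turns the commanded pose from where the row before left it, along the tool's axes as they then stand; what a row does not reach is not made up. A row lasts 1/8 s, in which the tool goes at most 62.5 mm and 10.7 degrees, less where a joint would pass 70% of its speed; a pose out of reach is approached as far as the arm can. A call is refused whole if a number of a shift passes 6.25 or a number of a turn 10.7, either way. A call with a gripper value outside its range is refused whole. The fingers move at their own pace and stop on an object; the grip force is fixed at half the most. Time passes only in rows, so rows that do not move let the fingers close. It gives the time, the measured TCP pose, the force and the opening at its end, in the units of the state.
- get_obs(): the state, without advancing time (a new reading comes with each control period).
- get_image(name): name is "side" or "top"; returns a dict with "pixels" (384x512x3 uint8, red, green, blue), "range_z" (384x512 float32, mm along the optical axis (not along the pixel's ray), 0 where there is no reading), "fx", "fy", "cx", "cy" (pixels), "eye" and "attitude" of the camera in the world. Camera axes: x right, y down, z forward; pixel columns grow to the right and rows downward; lengths in mm; the calibration is good to about 2 mm. A picture is of the moment at which its call begins.
- close_job(): hands the job in, once; it reports no verdict.
The state is a dict: "t": time; "qpos": joint angles; "qvel": joint speeds; "joint_torque": joint torques, N m; "ee_pos": TCP position; "orientation": TCP orientation; "ft_force": force on the tool from outside, world axes, zero at the start; "moment": the same for the moment, N m; "width": finger opening in mm.
Only numpy, scipy, OpenCV 4.12 (cv2) and the standard library are available. Lean on these libraries where they do the work, as an engineer would, in place of code of your own. Each camera call takes 0.05 s, during which the arm holds its last target. There are 200 camera calls.

TASK

This pump outlet goes to the fitter with its hose clamp already on. Slip the steel worm-drive clamp over the brass barbed stub (not the dark threaded one) until the band lies flat on the collar at the stub's foot, then turn its blue wing key clockwise, seen from above, until it is snug, and let go.

Things in the scene. Friction and masses are not known exactly. Their poses are not given: they have to be found in the camera images.
- key_grip (a point): Centre of the blue wing key on the loose hose clamp, where to pinch. Wing 10 mm thick (point x), 26 long (y), 28 tall (z, up; +-14 from here); turns with the key. 46 mm above the clamp's underside, over the screw housing (17x25 mm, 15 high); only a thin stem between. The 80 g clamp may be carried by the key: a firm pinch keeps it level; the stiff screw (0.05 N m) stops it swinging.
- band_centre (a point): Centre of the clamp's round steel band, at its underside (z up). Band 12 mm high; slack it is 44 mm inside, 49 mm outside diameter; it closes in round this point as the key turns. The key's axis stands 34.5 mm from here along this point's own -x. At the start the clamp lies flat on the bench.
- key_turn (a joint): Turn of the blue wing key, rad: 0 slack (start), grows clockwise from above; stop at 1.3. The band shrinks 4.6 mm in radius per rad, to about 32 mm inside at the stop, where it is snug on the stub. It stays where it is left.
- collar_seat (a point): Centre of the collar's top face at the foot of the brass barbed stub, 40 mm above the bench; z up. Collar 72 mm across. Stub upright: 32 mm across for 15 mm, then two barbs up to 36 mm, tip 26 mm above here. Fixed grey casting, 76 mm across. A like casting with a dark threaded stub is not wanted; the two change places.

How it is judged (in metres and radians):
On the way:
1. the band, still slack, lies on the collar round the barbed stub (horizontal distance between band_centre and collar_seat below 0.01 m and z of band_centre in the frame of collar_seat below 0.008 m and value of joint key_turn below 0.6 rad), for 0.2 s.
At the end, for the whole second after the job is handed in: The clamp's band is round the barbed stub (centre within 10 mm), its underside within 8 mm of the collar and level within 10 degrees, the key turned at least 1.0 rad of its 1.3 rad, the clamp at rest (horizontal distance between band_centre and collar_seat below 0.01 m and z of band_centre in the frame of collar_seat below 0.008 m and angle between band_centre's own z axis and vertical below 0.18 rad and value of joint key_turn above 1 rad and linear speed of clamp below 0.02 m/s); the robot touches nothing.
It also fails if it takes over 42 s, if anything falls off the work surface, if the arm or the gripper's body presses on something with over 40 N, if the wrist force passes 120 N, or if a joint passes its speed limit or range.

## Working session

There is one attempt and no reset: what is moved stays moved. The work goes in short steps, Python scripts to look and compute and a tool call to move; the robot and the scene stay as the last step left them, time stands still between calls to the robot, and variables do not carry over. Pictures are saved under pics/ and viewed, about 8 in all and at most 12, crops included, and the job is handed in when it is done.

Besides the shell and the picture viewer there is one more tool, called as name(argument=value, ...) on one line, values as JSON. play_rows: Moves the arm, as the interface text tells. Its arguments: {"type":"object","properties":{"plan":{"type":"string"}},"required":["plan"]}

```bash
mkdir -p pics
cat > h.py <<'E'
from workcell import *
import numpy as np, cv2
from scipy.spatial.transform import Rotation as R
def snap(n,f):
    d=get_image(n); cv2.imwrite(f,d["pixels"][:,:,::-1]); 
    np.savez(f.replace('.png','.npz'),**{k:np.array(v) for k,v in d.items()}); return d
def cloud(d):
    z=d["range_z"].astype(float); v,u=np.mgrid[:z.shape[0],:z.shape[1]]
    p=np.dstack([(u-d["cx"])/d["fx"]*z,(v-d["cy"])/d["fy"]*z,z])
    a=np.array(d["attitude"],float); M=a if a.shape==(3,3) else R.from_rotvec(a).as_matrix()
    w=p@M.T+np.array(d["eye"]); w[z==0]=np.nan; return w
E
python3 - <<'E'
from h import *
a=snap("top","pics/t0.png"); b=snap("side","pics/s0.png")
for d in(a,b): print(d["eye"],d["attitude"],d["fx"]); w=cloud(d); print(np.nanpercentile(w.reshape(-1,3),[5,50,95],axis=0))
print(get_obs())
cv2.imwrite("pics/both.png",cv2.resize(np.vstack([a["pixels"],b["pixels"]])[:,:,::-1],(400,600),interpolation=cv2.INTER_AREA))
E
```

```text
[ 423.50975292 -107.52079844  913.63778595] [-2.11976927  2.16679938 -0.12335365] 346.4822660757378
[[-4.13091738e+01 -8.57900227e+02 -7.43023088e+02]
 [ 5.20945328e+02 -9.32762318e+01  9.48144591e-01]
 [ 9.61378768e+02  8.41118948e+02  5.99373913e+02]]
[532.38055373 358.289692   771.8711532 ] [-0.00390847 -2.9885103   0.91243033] 350.97604288937976
[[-4.69153831e+02 -1.90234761e+03 -7.45023199e+02]
 [ 5.29061256e+02 -1.26266766e+02 -2.08616896e-01]
 [ 9.60970235e+02  1.96293495e+02  4.15076008e+02]]
{'t': 0.1, 'qpos': array([-1.13097898e+00,  4.23742107e-01,  1.63062726e+00,  1.16604718e-06,
        1.08863399e+00, -1.89802256e-02]), 'qvel': array([ 0.00034799, -0.0002012 , -0.00149586, -0.00190787,  0.00022914,
        0.00037048]), 'joint_torque': array([-2.83316753e-03, -5.45613384e+01, -2.74325967e+01,  6.43593259e-02,
        1.87698298e-02, -6.74075613e-05]), 'ee_pos': array([ 276.60553852, -559.87543436,  221.98800372]), 'orientation': array([-3.05794974e+00, -7.14058762e-01,  4.61049920e-04]), 'ft_force': array([ 0.70449314, -0.16626967,  0.39895608]), 'moment': array([-0.00851873,  0.0883019 ,  0.01278762]), 'width': 87.79083802626447}
```

View pics/t0.png

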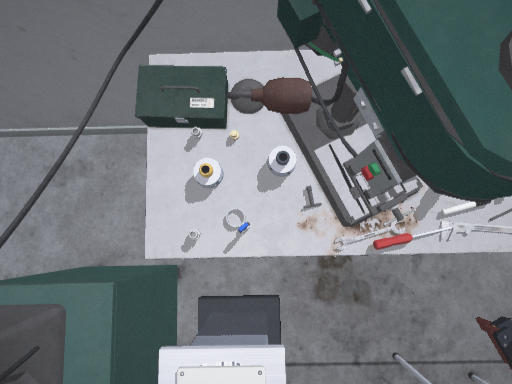

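View pics/s0.png

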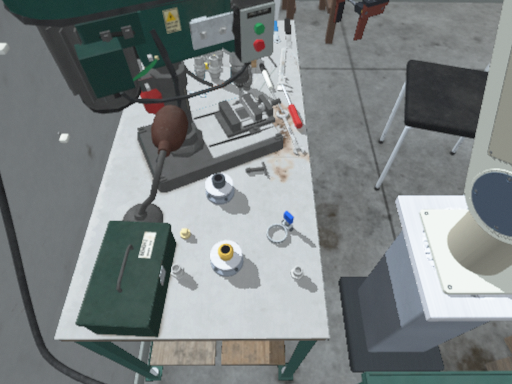

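The top view shows the brass stub near (207,170), the dark stub near (283,158), the clamp band near (233,217) and the blue key near (244,227). The side view shows the brass stub near (226,252) and the key near (288,217).

Run:
```python
from h import *
L=lambda f:dict(np.load(f))
for n,f in(("top","pics/t0.npz"),("side","pics/s0.npz")):
    d=L(f); w=cloud(d); rgb=d["pixels"].astype(int); r,g,b=rgb[...,0],rgb[...,1],rgb[...,2]
    roi=(w[...,0]>300)&(w[...,0]<700)&(w[...,1]>-150)&(w[...,1]<250) if 0 else np.zeros(r.shape,bool)
    if n=="top": roi[130:255,180:320]=1
    else: roi[170:300,180:320]=1
    bl=roi&(b>r+50)&(b>g+30); p=w[bl]; print(n,"blue",len(p),p.mean(0),p.min(0),p.max(0))
    top=p[p[:,2]>50]; print(" wing top",len(top),top[:,:2].mean(0), cv2.minAreaRect(top[:,:2].astype(np.float32)))
    br=roi&(r>b+60)&(g>b+25)&(w[...,2]>35); p=w[br]; print("brass",len(p),np.median(p,0),p.min(0),p.max(0))
    c=np.nanmedian(p,0)
    col=roi&(np.hypot(w[...,0]-c[0],w[...,1]-c[1])<50)&(abs(w[...,2]-40)<5); q=w[col]; print("collar",len(q),cv2.minEnclosingCircle(q[:,:2].astype(np.float32)),np.median(q[:,2]))
    k=w[bl].mean(0)
    band=roi&(np.hypot(w[...,0]-k[0],w[...,1]-k[1])<75)&(abs(w[...,2]-12)<4)&~bl; q=w[band]; print("band",len(q),q.mean(0),cv2.minEnclosingCircle(q[:,:2].astype(np.float32)))
    c=rgb[185:260,190:290] if n=="top" else rgb[190:265,230:330]
    cv2.imwrite(f"pics/c_{n}.png",cv2.resize(c[:,:,::-1].astype(np.uint8),None,fx=6,fy=6,interpolation=cv2.INTER_CUBIC))
```

```text
top blue 47 [452.31763449 -62.02839618  55.34296587] [441.34092606 -72.4708815    0.65333311] [465.74085723 -49.6689857   62.26736024]
 wing top 43 [451.45742517 -61.91922981] ((451.5792541503906, -61.78539276123047), (8.910253524780273, 24.25916290283203), 43.91416549682617)
brass 85 [593.2321094   24.78838102  65.05492032] [579.75978161  12.90809626  56.32813648] [613.30492845  43.22187635  68.81479524]
collar 441 ((596.3214111328125, 29.51671600341797), 35.8928108215332) 40.71099352531144
band 79 [470.17597341 -46.11398116  12.60324561] ((471.3562316894531, -46.7491340637207), 34.56414794921875)
side blue 92 [450.53557048 -62.7530745   45.53138788] [ 433.00713508 -106.96372872   -3.40889149] [462.72867681 -48.01249744  62.0391722 ]
 wing top 54 [452.11289012 -58.53795218] ((452.4410705566406, -59.846763610839844), (9.406798362731934, 26.673057556152344), 41.74010467529297)
brass 140 [593.14842659  39.70185887  63.55597528] [580.02603935  17.42650223  44.07705703] [610.96450421  47.90661673  69.5218255 ]
collar 543 ((596.4920043945312, 31.149938583374023), 36.290367126464844) 39.16504164908497
band 134 [468.31379945 -45.4680787   11.17851145] ((469.5545654296875, -41.745147705078125), 33.929927825927734)
```

View pics/c_top.png

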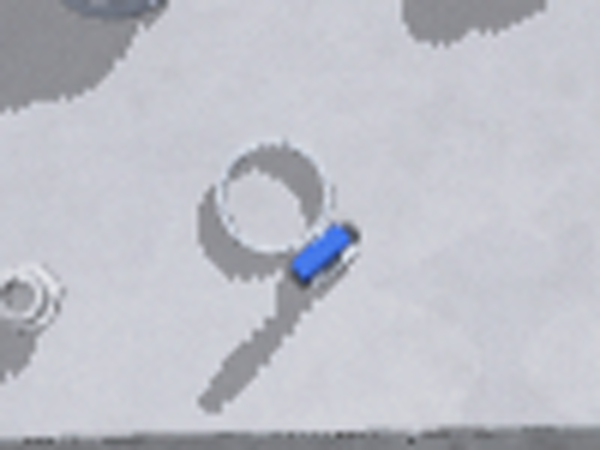

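View pics/c_side.png

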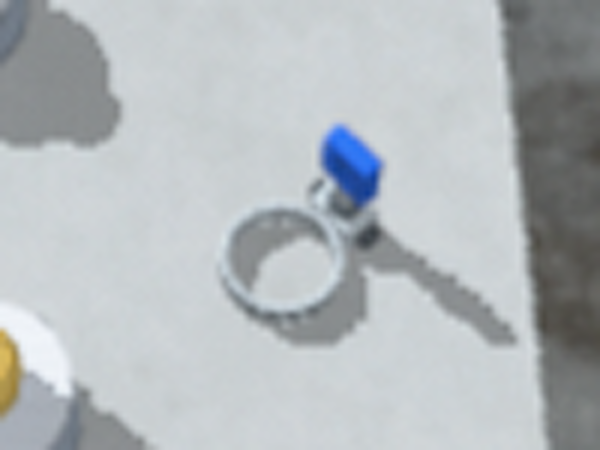

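```bash
cat >> h.py <<'E'
def ray(d,u,v,z):
    a=np.array(d["attitude"],float); M=a if a.shape==(3,3) else R.from_rotvec(a).as_matrix()
    r=M@np.array([(u-d["cx"])/d["fx"],(v-d["cy"])/d["fy"],1]); e=np.array(d["eye"]); return (e+r*(z-e[2])/r[2])[:2]
E
python3 - <<'E'
from h import *
t=dict(np.load("pics/t0.npz"));s=dict(np.load("pics/s0.npz"))
c=lambda x,y,o:(o[0]+x/6-.4,o[1]+y/6-.4)
print("band",ray(t,*c(273,197,(190,185)),12),ray(s,*c(284,259,(230,190)),12))
print("keytop",ray(t,*c(322,253,(190,185)),60), "side wingtop", ray(s,*c(359,153,(230,190)),60))
for d in(t,s):
    w=cloud(d).reshape(-1,3); A=np.array([277,-560]);B=np.array([452,-62.]);u=(B-A)/528
    q=w[:,:2]-A; al=q@u; pe=abs(q[:,0]*u[1]-q[:,1]*u[0]); m=(al>0)&(al<650)&(pe<160)&(w[:,2]>60)
    print(m.sum(), np.percentile(w[m],[0,50,100],axis=0) if m.any() else "")
    for y in range(-500,200,100):
        k=m&(abs(w[:,1]-y)<50); print(y, w[k].max(0) if k.any() else "")
E
```

```text
band [477.67696937 -39.73336257] [476.27431432 -37.47620437]
keytop [451.47653508 -63.10777834] side wingtop [448.80532347 -59.01490845]
11310 [[ 211.08274312 -517.64989186   60.00809815]
 [ 504.1547283  -312.95151401  534.08643928]
 [ 599.6290132    20.37076487  602.27787199]]
-500 [ 479.87297783 -450.65887121  348.51435973]
-400 [ 515.3137371  -350.03743428  575.40120851]
-300 [ 547.46208167 -271.3576856   602.27787199]
-200 
-100 [460.48804939 -55.11160635  62.26736024]
0 [599.6290132   20.37076487  67.63053734]
100 
2474 [[ 210.15343095 -538.66242653   60.04657356]
 [ 506.33074294 -295.40523353  349.13163474]
 [ 591.5449427    18.07361279  431.37100794]]
-500 [ 479.96191795 -450.22349874  345.96725183]
-400 [ 513.46163043 -362.08580663   93.83189909]
-300 [ 547.65011886 -269.62741581  431.37100794]
-200 
-100 [456.79983647 -53.6152554   62.0391722 ]
0 [591.5449427   18.07361279  65.1386946 ]
100
```

Run:
```python
from h import *
t=dict(np.load("pics/t0.npz"));s=dict(np.load("pics/s0.npz"))
for d in(t,s):
    w=cloud(d).reshape(-1,3)
    for y in range(-750,100,50):
        k=(w[:,2]>70)&(abs(w[:,1]-y)<25)&(w[:,0]<900)&(w[:,0]>150)
        if k.any(): i=w[k]; print(y,"minx",i[np.argsort(i[:,0])[[0,len(i)//20]]].round(), "n",k.sum())
```

```text
-500 minx [[ 211. -495.  328.]
 [ 224. -487.  339.]] n 782
-450 minx [[ 247. -475.  339.]
 [ 255. -474.  348.]] n 459
-400 minx [[ 455. -417.   71.]
 [ 464. -393.  471.]] n 472
-350 minx [[ 466. -373.  538.]
 [ 470. -358.  519.]] n 5846
-300 minx [[ 484. -325.  561.]
 [ 495. -314.  533.]] n 15787
-250 minx [[ 527. -275.  393.]
 [ 564. -266.  584.]] n 9997
-200 minx [[ 651. -220.  584.]
 [ 673. -223.  538.]] n 3477
-150 minx [[ 617. -160.   70.]
 [ 678. -174.  251.]] n 1635
-100 minx [[ 685. -125.  239.]
 [ 691. -122.  253.]] n 321
-50 minx [[706. -74. 246.]
 [707. -71. 248.]] n 138
0 minx [[717. -12.  97.]
 [721.   8.  95.]] n 1096
50 minx [[720.  30.  93.]
 [723.  75.  94.]] n 1077
-650 minx [[ 652. -632.   81.]
 [ 655. -635.   82.]] n 59
-600 minx [[ 287. -606.  254.]
 [ 290. -601.  240.]] n 275
-550 minx [[ 289. -530.  318.]
 [ 291. -530.  318.]] n 22
-500 minx [[ 210. -497.  333.]
 [ 218. -488.  338.]] n 579
-450 minx [[ 244. -474.  342.]
 [ 252. -474.  330.]] n 349
-400 minx [[ 466. -424.   73.]
 [ 488. -388.   87.]] n 697
-350 minx [[ 513. -363.   72.]
 [ 527. -357.   71.]] n 924
-300 minx [[ 495. -301.  370.]
 [ 505. -298.  427.]] n 5615
-250 minx [[ 523. -275.  386.]
 [ 551. -272.  360.]] n 4513
-200 minx [[ 667. -224.  469.]
 [ 700. -218.  269.]] n 5988
-150 minx [[ 619. -156.   70.]
 [ 690. -161.  264.]] n 4800
-100 minx [[209. -76. 537.]
 [211. -76. 510.]] n 706
-50 minx [[185. -26. 387.]
 [189. -26. 416.]] n 2194
0 minx [[162.  24. 355.]
 [166.  23. 311.]] n 3755
50 minx [[150.  61. 322.]
 [152.  57. 338.]] n 3013
```

play_rows(plan="8.78 2.63 -4.46 0 0 0 0;8.78 2.63 -4.46 0 0 0 0;8.78 2.63 -4.46 0 0 0 0;8.78 2.63 -4.46 0 0 0 0;8.78 2.63 -4.46 0 0 0 0;8.78 2.63 -4.46 0 0 0 0;8.78 4.39 -2.02 0 0 0 0;8.78 4.39 -2.02 0 0 0 0;8.78 4.39 -2.02 0 0 0 0;8.78 4.39 -2.02 0 0 0 0;8.78 4.39 -2.02 0 0 0 0")

```text
t: 1.48
ee_pos: [452.5, -61.3, 222.6]
orientation: [3.059, 0.715, -0.0]
ft_force: [1.1, -0.6, -0.3]
width: 87.6
```

play_rows(plan="8.78 0 0 0 0 0 -10.6;8.78 0 0 0 0 0 -10.6;8.78 0 0 0 0 0 -10.6;8.78 0 0 0 0 0 -10.6;8.78 0 0 0 0 0 -10.6;8.78 0 0 0 0 0 -10.6;8.78 0 0 0 0 0 -10.6;8.78 0 0 0 0 0 -10.6;8.78 0 0 0 0 0 -10.6;8.78 0 0 0 0 0 -10.6;8.78 0 0 0 0 0 0")

```text
t: 2.85
ee_pos: [451.6, -62.7, 222.5]
orientation: [-1.273, -2.872, 0.0]
ft_force: [-0.4, -0.9, 0.3]
width: 87.4
```

play_rows(plan="8.78 0 0 4.5 0 0 0;8.78 0 0 4.5 0 0 0;8.78 0 0 4.5 0 0 0;8.78 0 0 3.5 0 0 0;8.78 0 0 2.15 0 0 0;8.78 0 0 0 0 0 0;4 0 0 0 0 0 0;3 0 0 0 0 0 0;2 0 0 0 0 0 0")

```text
t: 3.98
ee_pos: [452.5, -62.9, 32.0]
orientation: [1.271, 2.871, 0.001]
ft_force: [0.1, 0.2, -0.3]
width: 61.0
```

Run:
```python
from h import *
a=snap("top","pics/t1.png"); b=snap("side","pics/s1.png"); o=get_obs(); print(o["ee_pos"],o["width"],o["ft_force"])
f=lambda i:cv2.resize(i[:,:,::-1],None,fx=4,fy=4,interpolation=cv2.INTER_CUBIC)
cv2.imwrite("pics/g1.png",np.hstack([f(a["pixels"][175:265,190:290]),f(b["pixels"][180:270,230:330])]))
```

```text
[452.19237951 -62.81143588  31.72513387] 53.3630877340625 [-0.38805415 -0.02122105 -0.08044553]
```

View pics/g1.png

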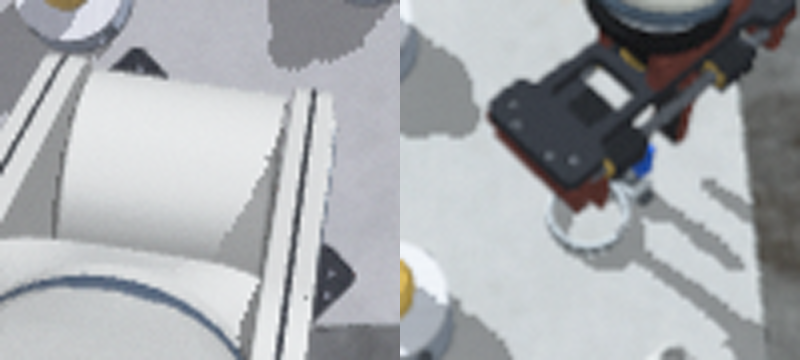

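The side crop (right half) shows the jaws straddling the blue key near (645,160), with the inner finger above the band. The arm hides the clamp from the top camera. Next I close the jaws.

play_rows(plan="1.2 0 0 0 0 0 0;0.4 0 0 0 0 0 0;0.4 0 0 0 0 0 0;0.4 0 0 0 0 0 0;0.4 0 0 0 0 0 0;0.4 0 0 0 0 0 0;0.4 0 0 0 0 0 0;0.4 0 0 0 0 0 0")

```text
t: 5.08
ee_pos: [451.8, -62.8, 31.1]
orientation: [-1.271, -2.873, 0.0]
ft_force: [0.6, -0.9, -0.9]
width: 9.6
```

play_rows(plan="0.4 0 0 -1 0 0 0;0.4 0 0 -2.5 0 0 0;0.4 0 0 -3 0 0 0;0.4 0 0 -2 0 0 0;0.4 -0.37 1.71 0 0 0 0;0.4 -0.72 3.4 0 0 0 0;0.4 -0.72 3.4 0 0 0 0;0.4 -0.7 3.2 0 0 0 0;0.4 -0.4 1.8 0 0 0 0;0.4 0 0 0 0 0 0;0.4 0 0 0 0 0 0")

```text
t: 6.45
ee_pos: [570.1, 6.4, 115.6]
orientation: [-1.27, -2.872, 0.001]
ft_force: [-0.5, 0.1, -0.9]
width: 10.0
```

Run:
```python
from h import *
a=snap("top","pics/t2.png"); b=snap("side","pics/s2.png"); o=get_obs(); print(o["ee_pos"],o["width"],o["ft_force"],o["qpos"])
f=lambda i:cv2.resize(i[:,:,::-1],None,fx=5,fy=5,interpolation=cv2.INTER_CUBIC)
cv2.imwrite("pics/g2.png",np.hstack([f(a["pixels"][125:225,170:240]),f(b["pixels"][185:285,185:275])]))
```

```text
[570.26049215   6.13219809 115.95463036] 10.08764954156599 [ 0.155431   -0.94120857 -0.94556276] [-1.00819093e-02  4.88813224e-01  1.82121135e+00 -8.24902975e-05
  8.32770849e-01 -7.47446313e-01]
```

View pics/g2.png

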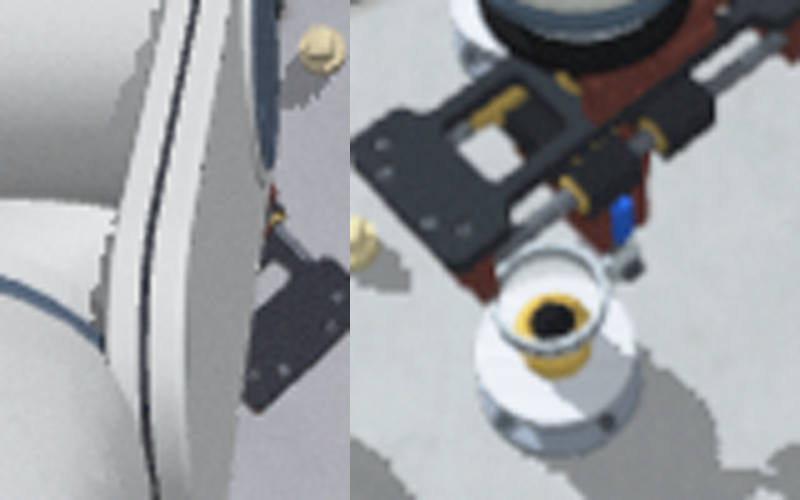

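The side crop shows the band level in the grip, centred near (553,299) and above the brass stub, whose bore is at (553,320).

Run:
```python
from h import *
s=dict(np.load("pics/s2.npz")); c=lambda x,y:(185+(x-350)/5-.4,185+y/5-.4)
print("bore",ray(s,*c(553,320),66),"band",[ray(s,*c(553,299),z) for z in(91,96.8)])
w=cloud(s)[185:285,185:275].reshape(-1,3)
q=w[(w[:,2]>86)&(w[:,2]<101)&(np.hypot(w[:,0]-596,w[:,1]-30)<40)]
from scipy.optimize import least_squares
for lo in(93,95):
    p=q[q[:,2]>lo]; r=least_squares(lambda v:np.hypot(p[:,0]-v[0],p[:,1]-v[1])-23.3,[596,30],loss="soft_l1"); print(len(p),r.x,np.abs(r.fun).mean(),p[:,2].max())
```

```text
bore [594.90946276  29.54354433] band [array([593.15934583,  31.45749304]), array([592.64160178,  34.24161269])]
130 [593.58971647  31.35593078] 3.4019164446576484 100.95308391873289
88 [592.73748523  31.45054481] 4.020270861993567 100.95308391873289
```

play_rows(plan="0.4 -0.12 0.05 0 0 0 0;0.4 0 0 1 0 0 0;0.4 0 0 0.8 0 0 0;0.4 0 0 0.5 0 0 0;0.4 0 0 0.5 0 0 0;0.4 0 0 0 0 0 0")

```text
t: 7.3
ee_pos: [572.3, 6.1, 87.7]
orientation: [-1.27, -2.872, 0.001]
ft_force: [0.2, -0.8, -0.8]
width: 9.9
```

play_rows(plan="0.4 0 0 0.5 0 0 0;0.4 0 0 0.4 0 0 0;0.4 0 0 0.3 0 0 0;0.4 0 0 0 0 0 0")

```text
t: 7.8
ee_pos: [572.4, 6.1, 75.9]
orientation: [-1.27, -2.873, 0.0]
ft_force: [0.9, -0.6, -1.6]
width: 9.7
```

play_rows(plan="0.4 0 0 0.2 0 0 0;0.4 0 0 0.2 0 0 0;0.4 0 0 0.05 0 0 0;0.4 0 0 0 0 0 0;0.4 0 0 0 0 0 0")

```text
t: 8.43
ee_pos: [572.6, 6.1, 71.8]
orientation: [1.27, 2.873, 0.0]
ft_force: [1.3, 0.2, -0.2]
width: 9.9
```

Run:
```python
from h import *
b=snap("side","pics/s3.png"); o=get_obs(); print(o["ee_pos"],o["width"],o["ft_force"],o["moment"])
f=lambda i:cv2.resize(i[:,:,::-1],None,fx=6,fy=6,interpolation=cv2.INTER_CUBIC)
cv2.imwrite("pics/g3.png",f(b["pixels"][205:290,185:275]))
```

```text
[572.62268633   6.02932202  71.77060644] 9.813475762473733 [-0.23137191  0.00216379 -1.28797418] [-0.02680242 -0.12884811 -0.01033392]
```

View pics/g3.png

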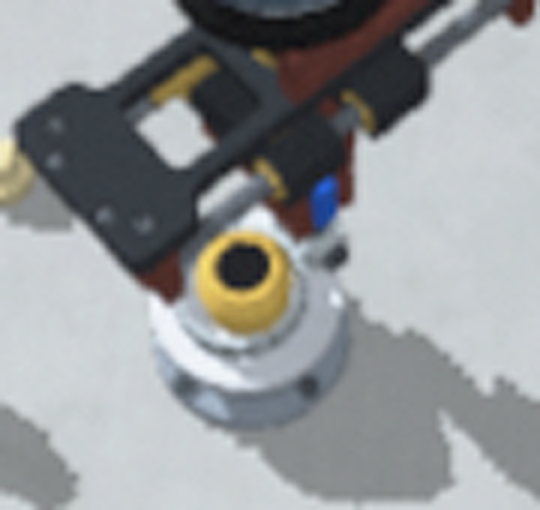

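The band is round the brass stub on the collar, with the stub tip at (243,268) inside it. There is no load on the wrist. Now I turn the key clockwise (+z of the tool).

play_rows(plan="0.4 0 0 0 0 0 5;0.4 0 0 0 0 0 6;0.4 0 0 0 0 0 6;0.4 0 0 0 0 0 6;0.4 0 0 0 0 0 6;0.4 0 0 0 0 0 6;0.4 0 0 0 0 0 0")

```text
t: 9.35
ee_pos: [572.1, 6.3, 71.6]
orientation: [-2.074, -2.359, 0.001]
ft_force: [-1.4, 1.1, -0.5]
width: 9.9
```

Run:
```python
from h import *
o=get_obs(); print(o["ee_pos"],o["width"],o["ft_force"],o["moment"],o["orientation"])
```

```text
[572.09460007   6.25367696  71.64900875] 9.894219152398913 [-1.4391451   1.06893154 -0.49539718] [0.29614801 0.29101714 0.07686896] [-2.07409612e+00 -2.35854169e+00  6.26918694e-04]
```

play_rows(plan="0.4 0 0 0 0 0 6;0.4 0 0 0 0 0 6;0.4 0 0 0 0 0 6;0.4 0 0 0 0 0 6;0.4 0 0 0 0 0 6;0.4 0 0 0 0 0 0;0.4 0 0 0 0 0 0")

```text
t: 10.22
ee_pos: [571.5, 6.0, 71.3]
orientation: [-2.612, -1.744, 0.003]
ft_force: [-5.8, -0.6, 0.5]
width: 9.6
```

Run:
```python
from h import *
b=snap("side","pics/s4.png"); o=get_obs(); print(o["ee_pos"],o["width"],o["ft_force"],o["moment"],o["orientation"])
f=lambda i:cv2.resize(i[:,:,::-1],None,fx=6,fy=6,interpolation=cv2.INTER_CUBIC)
cv2.imwrite("pics/g4.png",f(b["pixels"][205:290,185:275]))
```

```text
[571.51468879   5.95900118  71.34958965] 9.830641467650912 [-4.906987    0.03726009  0.36596332] [-0.03384032  1.04334048  0.10284564] [-2.61224294 -1.74326499  0.00288997]
```

View pics/g4.png

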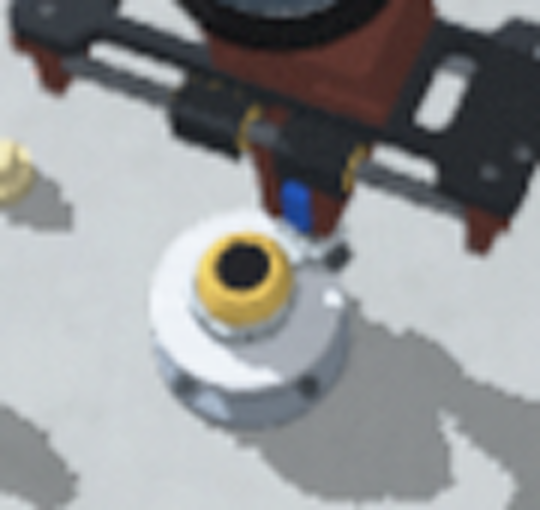

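The band has closed in round the stub foot, below the barbs. The jaws have turned about 65°, and the side force is about 5 N. I turn a little more and then look again.

play_rows(plan="0.4 0 0 0 0 0 3;0.4 0 0 0 0 0 3;0.4 0 0 0 0 0 0;0.4 0 0 0 0 0 0")

```text
t: 10.78
ee_pos: [571.3, 5.8, 71.3]
orientation: [-2.7, -1.604, 0.004]
ft_force: [-6.5, -0.7, 1.3]
width: 9.8
```

Run:
```python
from h import *
o=get_obs(); print(o["ee_pos"],o["width"],o["ft_force"],o["moment"],o["orientation"],o["qpos"])
```

```text
[571.31212319   5.75767723  71.34059887] 9.754253871266394 [-6.52979829 -0.68679397  1.25554192] [-0.30318918  1.19179572  0.13291409] [-2.70007374 -1.60408523  0.00382434] [-1.05156882e-02  5.60440666e-01  1.83390039e+00 -6.39779409e-04
  7.49837159e-01  4.88625095e-01]
```

play_rows(plan="4 0 0 0 0 0 0;4 0 0 0 0 0 0;5 0 0 0 0 0 0;5 0 0 0 0 0 0;5 0 0 0 0 0 0;5 0 0 0 0 0 0;5 0 0 0 0 0 0;5 0 0 -2 0 0 0;5 0 0 -4 0 0 0;5 0 0 -5 0 0 0;5 0 0 -5 0 0 0")

```text
t: 12.15
ee_pos: [572.2, 6.0, 233.1]
orientation: [-2.703, -1.601, 0.001]
ft_force: [0.3, -0.4, -1.1]
width: 50.0
```

Run:
```python
from h import *
b=snap("side","pics/s5.png"); o=get_obs(); print(o["ee_pos"],o["width"],o["ft_force"],o["orientation"])
f=lambda i:cv2.resize(i[:,:,::-1],None,fx=6,fy=6,interpolation=cv2.INTER_CUBIC)
cv2.imwrite("pics/g5.png",f(b["pixels"][205:290,185:275]))
```

```text
[575.85432071   6.05605467 240.0341826 ] 49.97927305403024 [ 2.32191141 -0.25681765  4.27794065] [2.69852872 1.59870095 0.01310498]
```

View pics/g5.png

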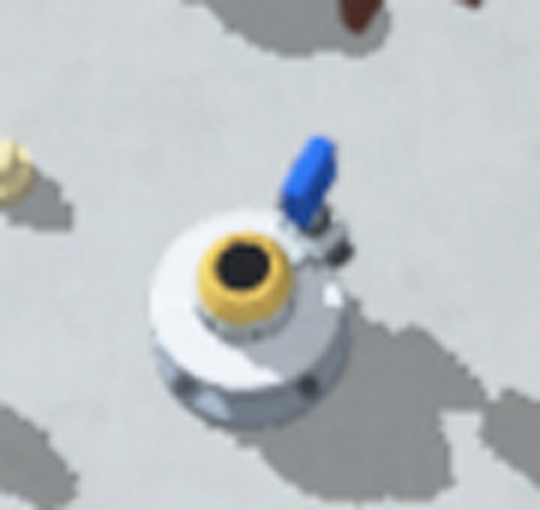

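The clamp is free and round the brass stub, with the blue key turned. I check its angle, height and level from the range image.

Run:
```python
from h import *
d=dict(np.load("pics/s5.npz")); w=cloud(d); m=np.zeros((384,512),bool); m[205:290,185:275]=1
r,g,b=[d["pixels"][...,i].astype(int) for i in range(3)]
p=w[m&(b>r+50)&(b>g+30)]; p=p[np.isfinite(p[:,2])]; t=p[p[:,2]>92]
print(len(t),"wing z",p[:,2].min(),p[:,2].max(),cv2.minAreaRect(t[:,:2].astype(np.float32)))
k=p[:,:2].mean(0); c=np.array([596.4,30.3]); print(k,np.linalg.norm(c-k),np.degrees(np.arctan2(*(c-k)[::-1])))
q=w[m&(abs(w[...,2]-52)<3)&(np.hypot(w[...,0]-c[0],w[...,1]-c[1])<26)&(b>r-25)]; print("band top",len(q),q[:,2].mean(),q[:,:2].min(0),q[:,:2].max(0))
```

```text
59 wing z -2.5971052917150246 102.17797426747563 ((571.9723510742188, 7.97250509262085), (25.345413208007812, 10.073540687561035), 63.884368896484375)
[571.16382542   5.18885953] 35.60103767254892 44.85771014731182
band top 48 51.06760970818082 [574.443766     9.99602264] [616.03856858  49.92906749]
```

```bash
python3 -c "
from workcell import *
print(close_job())"
```

```text
the job is handed in; nothing more can be done
None
```

The clamp is on the brass barbed stub with its band down on the collar, the key is turned to about 1.2 rad, and the job is handed in. It took about 12 s of the 42 s allowed.

I pinched the blue key, carried the clamp over and lowered the still-slack band onto the collar without feeling any contact. I then turned the key about 71° clockwise in one grip, opened the jaws and lifted clear.

**Last checks, from the side camera's range image:**
- **Key:** the wing direction gives a turn of about 1.19–1.24 rad, against the 1.0 rad required.
- **Height:** the band top is at about 51 mm and the wing top at about 102 mm. Seated, they should be 52 mm and 100 mm, so the clamp is down to within about 2 mm.
- **Centring:** the key sits 35.6 mm from the stub axis, against 34.5 mm nominal, so the band is centred to within about 1–2 mm.
- **Forces:** the largest wrist force I read was about 7 N, and the arm was well clear at hand-in.

**Not confirmed or disagreeing:**
- The arm hid the clamp from the top camera while I worked, and I did not take another top view after lifting clear.
- Before lowering, the camera and arm readings of the band's position differed by about 3 mm. I split the difference, and the fit went on freely.
- I did not measure level separately; I judged it from the heights and the picture.

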